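Stack a flow cell in the tilted assembly nest

ROBOT

A 6-joint arm with a two-finger parallel gripper is mounted at the origin on the work surface. World frame = base frame: x ahead of the robot, y to its left, z up, the work surface at z = 0. Lengths are in m, angles in rad, forces in N, time in s.
With the tool pointing down it reaches from about 0.3 to 0.775 m from the base axis. Payload 14.6 kg.
Tool frame: the origin (TCP) lies midway between the tips of the shut fingers; the grasp point (between the pads) lies 19 mm behind it (ctrl.pinch_z is the z of the grasp point in the tool frame, in m); z points along the fingers, y is the line along which they close (so a half turn about z gives the same grasp; the last joint's range is limited). The gripper opens to 94 mm and grips with 3 to 60 N. Pads are 16 mm wide; open, the fingers measure 119 mm over their backs; the gripper's body (75 mm by 177 mm) begins 78 mm behind the grasp point.
Start: joints at [1.207, 0.3, 1.521, -0, 1.321, -0.067], TCP at [0.161, 0.526, 0.205] pointing down, gripper open.
Joint ranges: [-3.03, 3.03], [-0.79, 2.21], [0.23, 2.52], [-1.04, 4.18], [0, 3.07], [-2.55, 2.55]. Speed limits (rad/s): [2.22, 2.22, 2.57, 3.14, 3.14, 3.14].

INTERFACE

Orientations are given as [roll, pitch, yaw] about the fixed x, y, z axes, in that order (R = Rz(yaw) Ry(pitch) Rx(roll)).
In Python, from station import ctrl, camera, ticket gives the robot as it stands. The module is installed in compiled form; this text tells all that it offers.
- The arm moves only by the shell command python3 -m inch 'ROWS' [FORCE]. ROWS is text: rows parted by semicolons, each of 7 numbers parted by spaces: the opening, from -1 (shut) to 1 (fully open), then the shift along the tool's x, y, z in units of 0.03 m (1.0 is 0.03 m), then the turn, a rotation vector about the tool's x, y, z in units of 10 degrees (1.0 is 10 degrees). In form: grip dx dy dz rx ry rz; .... A call has 1 to 10 rows; each row shifts and turns the commanded pose from where the row before left it, along the tool's axes as they then stand; what a row does not reach is not made up. A row lasts 1/8 s, in which the tool goes at most 62.5 mm and 10.7 degrees, less where a joint would pass 70% of its speed; a pose out of reach is approached as far as the arm can. A call with a number of a shift or a turn outside -1 to 1 is refused whole. A call with a gripper value outside its range is refused whole. The fingers move at their own pace and stop on an object; FORCE is the grip in N (left out, the last holds). Time passes only in rows, so rows that do not move let the fingers close. It gives the time, the measured TCP pose, the force, the opening and the grip force at its end, in the units of the state.
- ctrl.get_obs(): the state, without advancing time (a new reading comes with each control period).
- camera(name): name is "scene" or "side" or "wrist"; returns a dict with "img" (384x512x3 uint8, blue, green, red), "range_z" (384x512 float32, m along the optical axis (not along the pixel's ray), 0 where there is no reading), "intrinsics" (3x3 intrinsics, pixels), "view" (4x4, takes a point from world to camera coordinates). Camera axes: x right, y down, z forward; pixel columns grow to the right and rows downward; lengths in m; the calibration is good to about 2 mm. The wrist camera is an equidistant fisheye: a pixel r from the principal point sees the ray r / f radians off the axis. A picture is of the moment at which its call begins.
- ticket.hand_in(): hands the job in; it is judged then, once.
The state is a dict: "time_s": time; "qpos": joint angles; "joint_vel": joint speeds; "tau": joint torques, N m; "ee_pos": TCP position; "eef_rot": TCP orientation; "force": force on the tool from outside, world axes, zero at the start; "moment": the same for the moment, N m; "grip_width": finger opening in m; "grip_force": force on a finger pad.
Only numpy, scipy, OpenCV 4.12 (cv2) and the standard library are available. Lean on these libraries where they do the work, as an engineer would, in place of code of your own. Each camera call takes 0.05 s, during which the arm holds its last target. There are 200 camera calls.

TASK

Build up the flow cell in the tilted nest: first the aluminium body, then the white spacer frame, then the orange cover plate, each set down (not dropped) fully home and square between the black corner posts, long side running up and down the slope and the same way up as it lies on the tray. Leave the finished stack in the nest, and leave the jar, the wash bottle and the carton where they are.

Things in the scene. Friction and masses are not known exactly. Their poses are not given: they have to be found in the camera images.
- pocket: Pocket of the assembly nest, fixed, tilted 25 degrees to face up and away from the robot. Origin: centre of the pocket floor (top of a dark 60 x 38 mm plinth), 66 mm above the bench; z points straight out of the pocket, 25 degrees from vertical, y is level, x runs down the slope. Around the plinth, 10 mm below the floor, lies an aluminium plate 130 x 100 mm.
- pocket_mouth (a point): Centre of the pocket's mouth, 43 mm along z from its floor. Four black L-shaped corner posts, 7 mm thick, enclose 67 (x) x 51 (y) mm, 1.5 mm clear of the parts on each side: straight to 36 mm above the floor, then flared outward as a lead-in to 43 mm. Between the posts the sides are open: 51 mm wide on the +y and -y sides (room for fingers), 27 mm on the x sides.
- nest: Foot of the nest on the bench: grey plate 150 x 110 x 8 mm, fixed. Origin at the centre of its underside, right below the pocket's origin; x points to the low side of the slope.
- tray: Flat green tray, fixed, 240 (x) x 250 (y) mm, floor 6 mm above the bench, 12 mm high lips along its two x edges only. Origin at the centre of its underside. Holds the three parts and the jar, one near each quarter, in any order.
- cell_body: The cell body, a solid aluminium block 64 (x) x 48 (y) x 20 (z) mm with fine dark channels on top, about 160 g, lying flat on the tray. Origin at the centre of its underside, z up.
- spacer: Spacer: white plastic frame 64 (x) x 48 (y) x 10 (z) mm, bars 9 mm wide round an open middle, about 50 g, lying flat on the tray. Origin at the centre of its underside, z up.
- cover: Cover plate: orange plate 64 (x) x 48 (y) x 10 (z) mm with a round clear window, about 60 g, lying flat on the tray. Origin at the centre of its underside, z up.
- jar: Bystander: small amber jar with white cap, 38 mm across, 45 mm high, on the tray. Origin at the centre of its underside.
- wash_bottle: Bystander: white wash bottle with blue cap and spout, 60 mm across, 180 mm high, on the bench beyond the work. Origin at the centre of its underside.
- carton: Bystander: white and red carton 45 (x) x 130 (y) x 32 (z) mm on the bench beyond the work. Origin at the centre of its underside.
Things that resemble listed ones, but are neither listed nor needed, are in the scene too. There is more than one size of the cover; the job needs the larger.

How it is judged:
By the outcome, as a careful person would: the job done as asked, in the order asked, and still so for the second after the job is handed in, with the robot touching nothing.
It also fails if it takes over 72 s, if anything falls off the work surface, if the arm or the gripper's body presses on something with over 40 N, if the wrist force passes 120 N, or if a joint passes its speed limit or range.

## Working session

There is one attempt and no reset: what is moved stays moved. The work goes in short steps, Python scripts to look and compute and a shell command to move; the robot and the scene stay as the last step left them, time stands still between calls to the robot, and variables do not carry over. Pictures are saved under pics/ and viewed, at most 10 in all, crops included, and the job is handed in when it is done.

```bash
mkdir -p pics; ls; python3 - <<'E'
from station import ctrl, camera
import cv2, numpy as np
np.set_printoptions(precision=4,suppress=True)
print(ctrl.get_obs(), ctrl.pinch_z)
ims=[]
for n in("scene","side","wrist"):
    c=camera(n); np.savez(f"{n}0.npz",**c); print(n,c["intrinsics"].tolist(),c["view"])
    cv2.imwrite(f"pics/{n}0.png",c["img"])
E
```

```text
pics
{'time_s': 0.0, 'qpos': array([ 1.2074,  0.3004,  1.5216, -0.    ,  1.3207, -0.0666]), 'joint_vel': array([ 0.0018,  0.0003, -0.0005, -0.0004, -0.0003,  0.0008]), 'tau': array([ -0.0017, -53.1794, -35.2726,   0.0707,   0.0245,  -0.0001]), 'ee_pos': array([0.1608, 0.5257, 0.2049]), 'eef_rot': array([-3.1404, -0.0001,  2.8448]), 'force': array([ 0.6842, -0.5877, -0.4419]), 'moment': array([-0.0096,  0.0447,  0.016 ]), 'grip_force': 0.0, 'grip_width': 0.09365183155091383} -0.0188
scene [[424.03863165902357, 0.0, 250.1744378875985], [0.0, 424.03863165902357, 195.89593548311842], [0.0, 0.0, 1.0]] [[ 0.5266  0.8501  0.0089 -0.3346]
 [ 0.5652 -0.3423 -0.7506 -0.2755]
 [-0.635   0.4003 -0.6607  1.301 ]
 [ 0.      0.      0.      1.    ]]
side [[351.5218310944464, 0.0, 247.676876035543], [0.0, 351.5218310944464, 188.8508356358141], [0.0, 0.0, 1.0]] [[ 0.9542 -0.2989  0.0108 -0.5877]
 [-0.1677 -0.5644 -0.8083  0.1859]
 [ 0.2477  0.7695 -0.5887  0.6494]
 [ 0.      0.      0.      1.    ]]
wrist [[297.3186396354542, 0.0, 255.20749811838215], [0.0, 297.3186396354542, 194.29930317997142], [0.0, 0.0, 1.0]] [[ 0.2927  0.9562 -0.0017 -0.5497]
 [ 0.9288 -0.2839  0.238  -0.025 ]
 [ 0.2271 -0.0713 -0.9713  0.3898]
 [ 0.      0.      0.      1.    ]]
```

View pics/scene0.png

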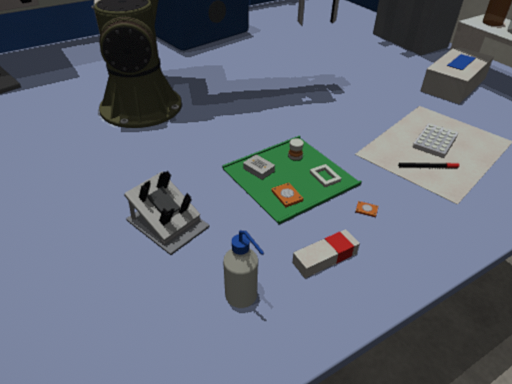

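View pics/side0.png

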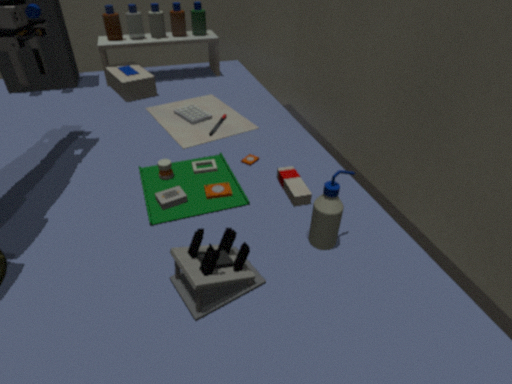

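View pics/wrist0.png

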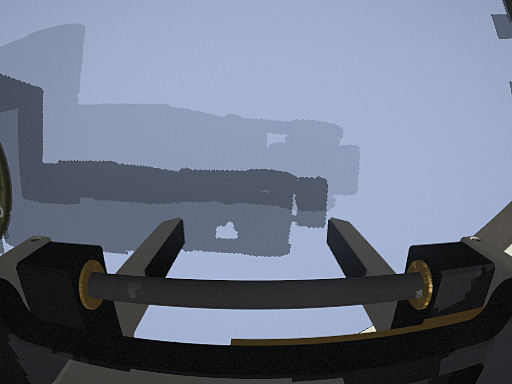

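Scene: tray is centred near (290,175), body (259,167), cover (288,194), spacer (325,175), jar (296,150) and nest (165,208); the small decoy cover is off the tray at (367,209). Side: body (171,197), spacer (204,166), cover (218,190), nest (215,265). The wrist view shows only empty bench and the fingers.

```bash
cat > h.py <<'E'
import numpy as np, cv2
from scipy.spatial.transform import Rotation as R
np.set_printoptions(precision=4,suppress=True)
def rays(c,uv):
    """origin and world ray dirs (camera z-scaled for pinhole)"""
    K=c["intrinsics"];V=c["view"];uv=np.asarray(uv,float).reshape(-1,2)
    d=np.c_[(uv-[K[0,2],K[1,2]])/[K[0,0],K[1,1]],np.ones(len(uv))]
    if c.get("fish"):
        r=np.linalg.norm(d[:,:2],axis=1)+1e-12
        d=np.c_[d[:,:2]*(np.sin(r)/r)[:,None],np.cos(r)]
    return -V[:3,:3].T@V[:3,3], d@V[:3,:3]
def onplane(c,uv,z):
    o,d=rays(c,uv); return o+d*((z-o[2])/d[:,2])[:,None]
def cloud(c):
    h,w=c["range_z"].shape; u,v=np.meshgrid(np.arange(w),np.arange(h))
    o,d=rays(c,np.c_[u.ravel(),v.ravel()])
    zc=d@c["view"][2,:3]
    return (o+d*(c["range_z"].ravel()/zc)[:,None]).reshape(h,w,3)
def tri(c1,p1,c2,p2):
    o1,d1=rays(c1,p1);o2,d2=rays(c2,p2);A=np.c_[d1[0],-d2[0]]
    s=np.linalg.lstsq(A,o2-o1,rcond=None)[0]
    a,b=o1+s[0]*d1[0],o2+s[1]*d2[0]; return (a+b)/2,np.linalg.norm(a-b)
def load(n): 
    c=dict(np.load(n)); c["fish"]="wrist" in n; return c
def parts(c):
    """non-green blobs within the tray hull"""
    hsv=cv2.cvtColor(c["img"],cv2.COLOR_BGR2HSV)
    g=cv2.inRange(hsv,(45,120,30),(75,255,255))
    n,l,s,ce=cv2.connectedComponentsWithStats(g); k=1+s[1:,4].argmax()
    hull=cv2.convexHull(np.argwhere(l==k)[:,::-1].astype(np.int32))
    m=np.zeros_like(g);cv2.fillConvexPoly(m,hull,255)
    m=cv2.erode(m,np.ones((5,5)))
    b=cv2.morphologyEx(m&~g,cv2.MORPH_OPEN,np.ones((3,3)))
    return hull,b
E
python3 - <<'E'
from h import *
cs={n:load(n+"0.npz") for n in("scene","side")}
for n,c in cs.items():
    P=cloud(c);hull,b=parts(c)
    q=cv2.approxPolyDP(hull,6,True).reshape(-1,2); print(n,"tray",onplane(c,q,.006)[:,:2].tolist())
    k,l,s,ce=cv2.connectedComponentsWithStats(b)
    for i in range(1,k):
        if s[i,4]<40: continue
        pts=P[l==i]; zt=np.percentile(pts[:,2],80)
        t=pts[abs(pts[:,2]-zt)<.003]
        hs=cv2.cvtColor(c["img"],cv2.COLOR_BGR2HSV)[l==i]
        print(ce[i],s[i,4],"ztop",zt,"rect",cv2.minAreaRect(t[:,:2].astype(np.float32)*1000),np.median(hs,0), np.percentile(pts[:,2],[5,50,95]))
# nest: dark posts & plate in cloud
for n,c in cs.items():
    P=cloud(c); u0=(100,170,230,260) if n=="scene" else (155,225,275,310)
    S=P[u0[1]:u0[3],u0[0]:u0[2]] if n=="side" else P[165:250,115:215]
    I=(c["img"][165:250,115:215] if n=="scene" else c["img"][225:310,155:275]).max(2)
    m=(S[...,2]>.03)&(S[...,2]<.13)&(I>70)
    p=S[m]; print(n,len(p),p.min(0),p.max(0))
    for _ in range(8):
        ce=p.mean(0);nn=np.linalg.svd(p-ce)[2][2]; nn*=np.sign(nn[2]); r=abs((p-ce)@nn); p=p[r<max(.003,2*r.std())]
    print("plane",nn,np.degrees(np.arccos(nn[2])),ce,len(p))
E
```

```text
scene tray [[0.6278522715845996, 0.3169351702845245], [0.6413050769609795, 0.06962809375860951], [0.39755665156658615, 0.06648705022245432], [0.39202889650751127, 0.2754289533235588], [0.42233338618620586, 0.3070708398579904]]
[295.1624 150.9017] 234 ztop 0.04583821906683639 rect ((467.2430725097656, 239.09239196777344), (29.9860897064209, 15.412741661071777), 35.86444854736328) [19.5 43.  65. ] [0.0068 0.0268 0.051 ]
[258.6219 166.3608] 521 ztop 0.026611409119140172 rect ((460.2051086425781, 133.61773681640625), (64.65082550048828, 51.2916145324707), 13.06553840637207) [ 30.   6. 122.] [0.0068 0.0249 0.0278]
[325.1404 174.8897] 399 ztop 0.016228429759844797 rect ((567.0338745117188, 257.1097106933594), (49.080997467041016, 68.4445571899414), 86.59069061279297) [ 43.  16. 137.] [0.0058 0.0142 0.0173]
[286.9214 194.276 ] 471 ztop 0.017114600476788033 rect ((577.3343505859375, 136.110595703125), (48.28170394897461, 66.34219360351562), 85.00780487060547) [ 12. 185. 158.] [0.0079 0.0158 0.018 ]
side tray [[0.6385205390657369, 0.06985645351686454], [0.4061228601051597, 0.05969932573139835
[... 459 characters left out ...]
. ] [0.0083 0.0265 0.0491]
[217.5182 189.9036] 384 ztop 0.017946147776527144 rect ((577.823486328125, 135.57681274414062), (51.18705368041992, 63.118621826171875), 85.8342514038086) [ 15. 204. 116.] [0.0078 0.017  0.0188]
[170.6939 196.808 ] 526 ztop 0.02742885378826987 rect ((460.90057373046875, 132.3256072998047), (64.6168441772461, 51.837196350097656), 15.103974342346191) [38.  17.  91.5] [0.0082 0.0262 0.0284]
scene 1485 [ 0.4382 -0.2002  0.0301] [ 0.577  -0.0729  0.1212]
plane [0.4056 0.1177 0.9064] 24.981805505487873 [ 0.5121 -0.1432  0.0554] 1306
side 1332 [ 0.435  -0.2012  0.0302] [ 0.5775 -0.078   0.1218]
plane [0.4027 0.1149 0.9081] 24.758469391335684 [ 0.4925 -0.1551  0.0671] 1163
```

```bash
cat >> h.py <<'E'
def go(pos,ROT):
    """shift (units .03 m, present tool axes) and turn (units 10 deg) from measured pose to target"""
    from station import ctrl
    o=ctrl.get_obs(); R0=R.from_euler("xyz",o["eef_rot"])
    print("now",o["ee_pos"],np.degrees(o["eef_rot"]),"w",o["grip_width"],"gf",o["grip_force"],"t",o["time_s"],"F",o["force"])
    print("SHIFT now-axes",R0.inv().apply(np.array(pos)-o["ee_pos"])/.03," target-axes",ROT.inv().apply(np.array(pos)-o["ee_pos"])/.03," TURN",np.degrees((R0.inv()*ROT).as_rotvec())/10)
def down(yawdeg): return R.from_euler("xyz",[180,0,yawdeg],degrees=True)
E
python3 - <<'E'
from h import *
for n in("scene","side"):
    c=load(n+"0.npz");P=cloud(c);hs=cv2.cvtColor(c["img"],cv2.COLOR_BGR2HSV)
    nn=np.array([.404,.1163,.907]);nn/=np.linalg.norm(nn)
    y=np.cross([0,0,1],nn);y/=np.linalg.norm(y);x=np.cross(y,nn)
    near=(np.linalg.norm(P[...,:2]-[.505,-.14],axis=2)<.09)&(P[...,2]>.02)&(P[...,2]<.14)
    Q=P[near]@np.c_[x,y,nn]
    c2=np.median(Q[:,2]); hi=Q[:,2]>c2+.02
    print(n,"yaw",np.degrees(np.arctan2(nn[1],nn[0])),"plate h",c2)
    pl=Q[abs(Q[:,2]-c2)<.004,:2]; print("plate rect",cv2.minAreaRect(pl.astype(np.float32)*1000))
    pp=Q[hi,:2];print("posts rect",cv2.minAreaRect(pp.astype(np.float32)*1000),len(pp), pp.min(0),pp.max(0))
    for (qx,qy) in [((pp.min(0)+pp.max(0))/2)]:
        p=qx*x+qy*y+(c2+.01)*nn; print("pocket guess from posts",p)
    qx,qy=(pl.min(0)+pl.max(0))/2; print("from plate",qx*x+qy*y+(c2+.01)*nn)
    b=(P[...,2]>.06)&(P[...,2]<.12)&(P[...,0]>.55)&(P[...,0]<.9)&(abs(P[...,1])<.4); b&=np.linalg.norm(P[...,:2]-[.505,-.14],axis=2)>.1
    print("bottle",P[b].min(0),P[b].max(0))
go([.4605,.133,.20],down(14))
E
```

```text
scene yaw 16.059590435408754 plate h 0.24168355683379328
plate rect ((384.1871032714844, -271.02911376953125), (130.75360107421875, 100.87249755859375), 0.35836073756217957)
posts rect ((384.17724609375, -270.83160400390625), (82.0999526977539, 67.3966293334961), 0.6546362042427063) 470 [ 0.3433 -0.3048] [ 0.4256 -0.2374]
pocket guess from posts [ 0.5119 -0.1348  0.0667]
from plate [ 0.5117 -0.1346  0.0668]
bottle [ 0.7293 -0.1235  0.06  ] [ 0.7843 -0.0652  0.12  ]
side yaw 16.059590435408754 plate h 0.24272286863800555
plate rect ((383.88385009765625, -271.3130798339844), (130.621826171875, 102.42264556884766), 0.11281276494264603)
posts rect ((384.2898864746094, -271.8807373046875), (84.0408935546875, 67.3120346069336), 0.234342560172081) 819 [ 0.3422 -0.3057] [ 0.4264 -0.2381]
pocket guess from posts [ 0.5124 -0.1354  0.0677]
from plate [ 0.5119 -0.135   0.0679]
bottle [ 0.7233 -0.1253  0.06  ] [ 0.7801 -0.0729  0.1199]
now [0.1608 0.5258 0.205 ] [-179.9536   -0.004   162.9979] w 0.0936229624354974 gf 0.0 t 0.15 F [-0.1342  0.5605  0.0498]
SHIFT now-axes [-13.3828  -9.5996   0.1749]  target-axes [ 6.5265 15.1215  0.1681]  TURN [-0.0022  0.0059 14.8998]
```

```bash
python3 -m inch '1 -0.956 -0.686 0 0 0 0;1 -0.956 -0.686 0 0 0 0;1 -0.956 -0.686 0 0 0 0;1 -0.956 -0.686 0 0 0 0;1 -0.956 -0.686 0 0 0 0;1 -0.956 -0.686 0 0 0 0;1 -0.956 -0.686 0 0 0 0;1 -0.956 -0.686 0 0 0 0;1 -0.956 -0.686 0 0 0 0;1 -0.956 -0.686 0 0 0 0' 30
python3 -m inch '1 -0.956 -0.686 0 0 0 0;1 -0.956 -0.686 0 0 0 0;1 -0.956 -0.686 0 0 0 0;1 -0.956 -0.686 0 0 0 0;1 0 0 0 0 0 1;1 0 0 0 0 0 1;1 0 0 0 0 0 1;1 0 0 0 0 0 1;1 0 0 0 0 0 1'
python3 -m inch '1 0 0 0 0 0 1;1 0 0 0 0 0 1;1 0 0 0 0 0 1;1 0 0 0 0 0 1;1 0 0 0 0 0 1;1 0 0 0 0 0 1;1 0 0 0 0 0 1;1 0 0 0 0 0 1;1 0 0 0 0 0 1;1 0 0 0 0 0 0.9'
python3 - <<'E'
from h import *
from station import camera
go([.4605,.133,.20],down(14))
c=camera("wrist");np.savez("wrist1.npz",**c);cv2.imwrite("pics/wrist1.png",c["img"])
E
```

```text
time_s: 1.4
ee_pos: [0.3754, 0.2442, 0.2054]
eef_rot: [-3.142, -0.0, 2.845]
force: [1.0, 0.5, 0.7]
grip_width: 0.0937
grip_force: 0.0
time_s: 2.52
ee_pos: [0.4605, 0.133, 0.2053]
eef_rot: [-3.141, -0.0, 1.966]
force: [0.1, 0.4, 0.6]
grip_width: 0.094
grip_force: 0.0
time_s: 3.78
ee_pos: [0.4604, 0.133, 0.2053]
eef_rot: [-3.142, 0.0, 0.239]
force: [-0.2, -0.5, -0.2]
grip_width: 0.0938
grip_force: 0.0
now [0.4604 0.133  0.2053] [-179.9992    0.0238   13.6835] w 0.09382987624647698 gf 0.0 t 3.775 F [-0.1927 -0.4702 -0.226 ]
SHIFT now-axes [ 0.0022 -0.0003  0.1756]  target-axes [ 0.0021 -0.0003  0.1756]  TURN [-0.0001  0.0024 -0.0316]
```

View pics/wrist1.png

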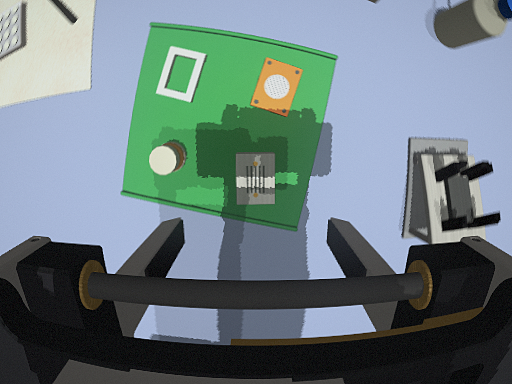

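Wrist view: body centred at (256,180) and square to the image, spacer (182,74), cover (275,85), jar (168,158) and nest at right (455,190).

```bash
python3 - <<'E'
from h import *
c=load("wrist1.npz");P=cloud(c);hs=cv2.cvtColor(c["img"],cv2.COLOR_BGR2HSV)
s=load("scene0.npz")
roi={"body":(225,143,290,215,.026,(258.6,166.4)),"spacer":(150,40,215,110,.016,(325,175)),"cover":(243,50,310,122,.016,(287,194))}
for k,(a,b,d,e,zt,sp) in roi.items():
    h=hs[b:e,a:d].astype(int)
    m=(h[...,0]<25)&(h[...,1]>100) if k=="cover" else (h[...,1]<90)
    m=cv2.morphologyEx(m.astype(np.uint8),cv2.MORPH_CLOSE,np.ones((5,5)))
    n,l,st,ce=cv2.connectedComponentsWithStats(m);i=1+st[1:,4].argmax()
    cn=max(cv2.findContours((l==i).astype(np.uint8),cv2.RETR_EXTERNAL,cv2.CHAIN_APPROX_NONE)[0],key=cv2.contourArea).reshape(-1,2)+[a,b]
    w=onplane(c,cn,zt); r=cv2.minAreaRect((w[:,:2]*1000).astype(np.float32))
    z=P[b:e,a:d,2][l==i]
    ctr=np.array(r[0])/1000
    print(k,"rect",r,"depth z pct",np.percentile(z,[10,50,90]),st[i,4])
E
```

```text
body rect ((461.7684631347656, 134.164306640625), (65.45584106445312, 47.91356658935547), 14.398079872131348) depth z pct [0.0243 0.0254 0.0264] 2064
spacer rect ((569.0811767578125, 255.38510131835938), (50.59954833984375, 65.34249877929688), 86.1881332397461) depth z pct [0.0065 0.015  0.0163] 1268
cover rect ((578.0338745117188, 135.27877807617188), (47.661598205566406, 64.1160659790039), 85.7043228149414) depth z pct [0.0144 0.0154 0.0166] 1465
```

```bash
python3 -m inch '1 0.04 0 1 0 0 -0.06;1 0 0 1 0 0 0;1 0 0 1 0 0 0;1 0 0 1 0 0 0;1 0 0 1 0 0 0;1 0 0 1 0 0 0;1 0 0 0.51 0 0 0;1 0 0 0 0 0 0;-1 0 0 0 0 0 0;-1 0 0 0 0 0 0' 30
python3 -m inch '-1 0 0 0 0 0 0;-1 0 0 0 0 0 0;-1 0 0 0 0 0 0;-1 0 0 0 0 0 0'
```

```text
time_s: 5.08
ee_pos: [0.4622, 0.1334, 0.0111]
eef_rot: [3.142, -0.002, 0.255]
force: [-0.1, 0.0, -0.0]
grip_width: 0.0773
grip_force: 0.0
time_s: 5.58
ee_pos: [0.4618, 0.1333, 0.0102]
eef_rot: [-3.142, -0.0, 0.255]
force: [-0.6, -0.4, 1.4]
grip_width: 0.0479
grip_force: 30.0
```

```bash
cat >> h.py <<'E'
P0=np.array([.512,-.135,.067]); YAW=16.25
def nest(yaw=None):
    a=np.radians(YAW if yaw is None else yaw);t=np.radians(25)
    n=np.array([np.sin(t)*np.cos(a),np.sin(t)*np.sin(a),np.cos(t)]);y=np.array([-np.sin(a),np.cos(a),0]);x=np.cross(y,n)
    return np.c_[x,y,n]
def nestrot(): 
    N=nest(); return R.from_matrix(np.c_[N[:,0],-N[:,1],-N[:,2]])
def nestpos(h,dx=0,dy=0): return P0+nest()@[dx,dy,h]   # h = TCP height over floor
E
python3 -m inch '-1 0 0 -0.5 0 0 0;-1 0 0 -1 0 0 0;-1 0 0 -1 0 0 0;-1 0 0 -1 0 0 0;-1 0 0 -1 0 0 0;-1 0 0 -1 0 0 0;-1 0 0 -0.5 0 0 0;-1 0 0 0 0 0 0'
python3 -c "
from h import *
go(nestpos(.14),nestrot())"
```

```text
time_s: 6.58
ee_pos: [0.4619, 0.1333, 0.1908]
eef_rot: [3.141, -0.001, 0.255]
force: [-0.2, 0.5, -2.7]
grip_width: 0.0476
grip_force: 30.0
now [0.4619 0.1333 0.1908] [179.9938  -0.0828  14.5958] w 0.04764711013202092 gf 29.999354481697083 t 6.575 F [-0.2244  0.4615 -2.7367]
SHIFT now-axes [ 1.3343  9.0189 -0.0996]  target-axes [ 0.9294  9.0536 -0.5465]  TURN [-0.0354 -2.5081 -0.163 ]
```

```bash
python3 -m inch '-1 0.133 0.9 0 0 0 0;-1 0.133 0.9 0 0 0 0;-1 0.133 0.9 0 0 0 0;-1 0.133 0.9 0 0 0 0;-1 0.133 0.9 0 0 0 0;-1 0.133 0.9 0 0 0 0;-1 0.133 0.9 0 0 0 0;-1 0.133 0.9 0 0 0 0;-1 0.133 0.9 0 0 0 0;-1 0.133 0.9 -0.1 0 0 0'
python3 -m inch '-1 0 0 0 -0.012 -0.836 -0.055;-1 0 0 0 -0.012 -0.836 -0.055;-1 0 0 0 -0.012 -0.836 -0.055;-1 0 0 0 0 0 0;-1 0 0 0 0 0 0'
python3 - <<'E'
from h import *
from station import camera
go(nestpos(.14),nestrot())
c=camera("wrist");np.savez("wrist2.npz",**c);cv2.imwrite("pics/wrist2.png",c["img"])
E
```

```text
time_s: 7.82
ee_pos: [0.568, -0.1187, 0.1913]
eef_rot: [-3.14, 0.003, 0.255]
force: [-0.3, 0.6, -1.8]
grip_width: 0.0475
grip_force: 30.0
time_s: 8.45
ee_pos: [0.5682, -0.118, 0.1924]
eef_rot: [-3.141, 0.436, 0.284]
force: [0.3, 0.4, -1.7]
grip_width: 0.0477
grip_force: 30.0
now [ 0.5682 -0.118   0.1924] [-179.9637   24.9828   16.2761] w 0.04769435903283959 gf 29.99944567680359 t 8.45 F [ 0.3078  0.4437 -1.6946]
SHIFT now-axes [-0.0061  0.019  -0.05  ]  target-axes [-0.0061  0.0191 -0.05  ]  TURN [-0.0025 -0.0017  0.0024]
```

View pics/wrist2.png

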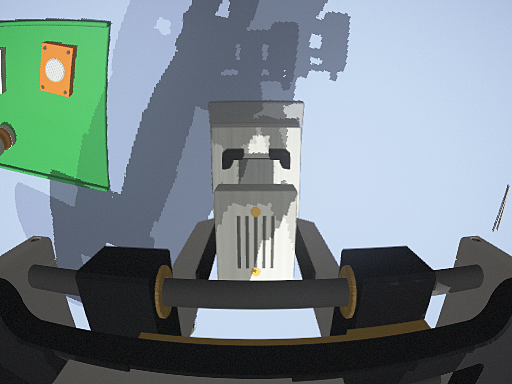

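Wrist: the held body's lower edge spans (215–297,185). The two low posts at (223–290,157) are centred on it in y.

```bash
python3 - <<'E'
from h import *
from station import ctrl
c=load("wrist2.npz");P=cloud(c);Q=(P-P0)@nest()
I=c["img"].max(2)
v=(Q[...,2]>.02)&(Q[...,2]<.047)&(abs(Q[...,0])<.06)&(abs(Q[...,1])<.05)
q=Q[v];print("posts",len(q),np.percentile(q,[0,2,50,98,100],axis=0))
pl=(abs(Q[...,2]+.01)<.006)&(abs(Q[...,0])<.09)&(abs(Q[...,1])<.07);q=Q[pl];print("plate",len(q),np.percentile(q,[0,2,50,98,100],axis=0))
# post top contour via dark mask cast on z=43 mm plane of nest, and held-body top edge
o=ctrl.get_obs()
m=(I<60).astype(np.uint8);m[:140]=0;m[175:]=0;m[:,:205]=0;m[:,305:]=0
n,l,s,ce=cv2.connectedComponentsWithStats(m)
N=nest()
def onnest(uv,h):
    oo,d=rays(c,uv);oq=(oo-P0)@N;dq=d@N;return oq+dq*((h-oq[2])/dq[:,2])[:,None]
for i in range(1,n):
    if s[i,4]<30: continue
    uv=np.argwhere(l==i)[:,::-1];w=onnest(uv,.043);print("post blob",s[i],"x",w[:,0].min(),w[:,0].max(),"y",w[:,1].min(),w[:,1].max())
# held body: aluminium below row 183: cloud at heights
hb=(Q[...,2]>.12)&(Q[...,2]<.165)&(abs(Q[...,0])<.05)&(abs(Q[...,1])<.0245);q=Q[hb];print("body",len(q),np.percentile(q,[0,2,50,98,100],axis=0))
E
```

```text
posts 509 [[ 0.0267 -0.0318  0.0216]
 [ 0.0273 -0.031   0.0232]
 [ 0.0376  0.0138  0.0381]
 [ 0.0419  0.032   0.042 ]
 [ 0.042   0.0326  0.0433]]
plate 3757 [[-0.0386 -0.0503 -0.0159]
 [-0.009  -0.0486 -0.0131]
 [ 0.043  -0.0012 -0.0114]
 [ 0.0653  0.0488 -0.0097]
 [ 0.0667  0.0503 -0.006 ]]
post blob [222 149  22  20 303] x 0.027672809054850832 0.04550644735938605 y 0.012036742104018972 0.03184059487560685
post blob [269 149  21  20  74] x 0.027666178103193835 0.04541054732760082 y -0.030858424776385437 -0.011969022675573492
body 7743 [[-0.0262 -0.0245  0.1346]
 [-0.0243 -0.0227  0.1411]
 [ 0.0073  0.0004  0.1538]
 [ 0.0316  0.0235  0.1553]
 [ 0.032   0.0245  0.165 ]]
```

```bash
sed -i 's/^P0=.*/P0=np.array([.5116,-.1351,.0661]); YAW=16.25/' h.py
python3 -m inch '-1 0.01 0.01 1 0 0 0;-1 0 0 1 0 0 0;-1 0 0 1 0 0 0;-1 0 0 0.15 0 0 0;-1 0 0 0 0 0 0'
python3 -c "
from h import *
go(nestpos(.0042),nestrot())"
```

```text
time_s: 9.12
ee_pos: [0.5307, -0.1296, 0.1087]
eef_rot: [3.141, 0.436, 0.283]
force: [-0.2, 0.0, -1.8]
grip_width: 0.0479
grip_force: 30.0
now [ 0.5307 -0.1296  0.1087] [179.9553  24.9565  16.2241] w 0.04787450094059918 gf 29.999459087848663 t 9.125 F [-0.1825  0.0238 -1.834 ]
SHIFT now-axes [-0.0026 -0.0025  1.4275]  target-axes [-0.0015 -0.0017  1.4275]  TURN [ 0.0034 -0.0043 -0.0023]
```

```bash
python3 -m inch '-1 0 0 0.25 0 0 0;-1 0 0 0.25 0 0 0;-1 0 0 0.25 0 0 0;-1 0 0 0.25 0 0 0;-1 0 0 0.2 0 0 0;-1 0 0 0.1 0 0 0;-1 0 0 0 0 0 0'
python3 -m inch '-1 0 0 0.05 0 0 0;-1 0 0 0.05 0 0 0;-1 0 0 0 0 0 0'
python3 -c "
from h import *
go(nestpos(.0042),nestrot())"
```

```text
time_s: 10.0
ee_pos: [0.5143, -0.134, 0.072]
eef_rot: [-3.141, 0.438, 0.284]
force: [0.0, 0.1, -1.7]
grip_width: 0.048
grip_force: 30.0
time_s: 10.38
ee_pos: [0.5135, -0.1343, 0.07]
eef_rot: [3.141, 0.437, 0.284]
force: [0.9, 1.2, 4.2]
grip_width: 0.0474
grip_force: 30.0
now [ 0.5135 -0.1343  0.07  ] [179.9769  25.0306  16.269 ] w 0.04736820799825651 gf 30.00064641237259 t 10.375 F [0.9238 1.2179 4.215 ]
SHIFT now-axes [-0.0072  0.007   0.0053]  target-axes [-0.0072  0.007   0.0053]  TURN [0.0031 0.0031 0.0017]
```

```bash
python3 -m inch '-1 0 0 0.03 0 0 0;-1 0 0 0 0 0 0;1 0 0 0 0 0 0;1 0 0 0 0 0 0;1 0 0 0 0 0 0'
python3 -m inch '1 0 0 -0.5 0 0 0;1 0 0 -1 0 0 0;1 0 0 -1 0 0 0;1 0 0 -1 0 0 0;1 0 0 -1 0 0 0;1 0 0 0 0 0 0'
python3 - <<'E'
from h import *
from station import camera
c=camera("wrist");np.savez("wrist3.npz",**c);cv2.imwrite("pics/wrist3.png",c["img"])
P=cloud(c|{"fish":True});Q=(P-P0)@nest()
h=(abs(Q[...,2]-.02)<.006)&(abs(Q[...,0])<.036)&(abs(Q[...,1])<.028);q=Q[h];print(len(q),np.percentile(q,[0,2,50,98,100],axis=0))
go([.569,.2555,.19],down(-4))
E
```

```text
time_s: 11.0
ee_pos: [0.5127, -0.1345, 0.0684]
eef_rot: [-3.141, 0.438, 0.284]
force: [0.5, -0.3, -0.0]
grip_width: 0.074
grip_force: 0.0
time_s: 11.75
ee_pos: [0.569, -0.1182, 0.1931]
eef_rot: [3.14, 0.434, 0.284]
force: [-0.5, 0.8, -0.5]
grip_width: 0.0938
grip_force: 0.0
2875 [[-0.035  -0.0279  0.0142]
 [-0.0325 -0.0234  0.0181]
 [ 0.0004  0.0002  0.0197]
 [ 0.0307  0.0236  0.0222]
 [ 0.0355  0.0277  0.026 ]]
now [ 0.5681 -0.1183  0.1914] [179.9663  25.0044  16.2734] w 0.0944452480152376 gf 0.0 t 11.8 F [ 0.5267  0.2521 -0.2255]
SHIFT now-axes [  3.2109 -11.9525  -1.453 ]  target-axes [ -0.8388 -12.4329   0.0468]  TURN [0.4456 2.4736 1.9957]
```

View pics/wrist3.png

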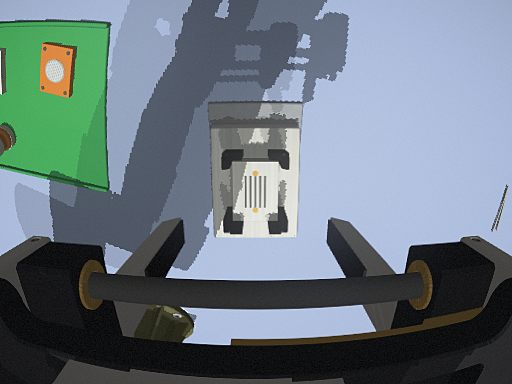

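Wrist: the body sits square between the four posts, centre near (255,190).

```bash
python3 -m inch '1 0 0 0 0.149 0.825 0.665;1 0 0 0 0.149 0.825 0.665;1 0 0 0 0.149 0.825 0.665;1 -0.065 -0.956 0 0 0 0;1 -0.065 -0.956 0 0 0 0;1 -0.065 -0.956 0 0 0 0;1 -0.065 -0.956 0 0 0 0;1 -0.065 -0.956 0 0 0 0;1 -0.065 -0.956 0 0 0 0;1 -0.065 -0.956 0 0 0 0'
python3 -m inch '1 -0.065 -0.956 0 0 0 0;1 -0.065 -0.956 0 0 0 0;1 -0.065 -0.956 0 0 0 0;1 -0.065 -0.956 0 0 0 0;1 -0.065 -0.956 0 0 0 0;1 -0.065 -0.956 0 0 0 0;1 0 0 0 0 0 0'
cat >> h.py <<'E'
def measure(c,cover,zt):
    P=cloud(c);h=cv2.cvtColor(c["img"],cv2.COLOR_BGR2HSV).astype(int)
    m=(h[...,0]<25)&(h[...,1]>100) if cover else (h[...,1]<90)&(h[...,2]>60)
    from station import ctrl
    t=ctrl.get_obs()["ee_pos"]; m&=(np.linalg.norm(P[...,:2]-t[:2],axis=2)<.048)&(P[...,2]<.03)
    m=cv2.morphologyEx(m.astype(np.uint8),cv2.MORPH_CLOSE,np.ones((3,3)))
    cn=max(cv2.findContours(m,cv2.RETR_EXTERNAL,cv2.CHAIN_APPROX_NONE)[0],key=cv2.contourArea).reshape(-1,2)
    w=onplane(c,cn,zt);k=np.zeros_like(m);cv2.drawContours(k,[cn],-1,1,-1)
    print("rect",cv2.minAreaRect((w[:,:2]*1000).astype(np.float32)),"z",np.percentile(P[...,2][(m>0)&(k>0)],[10,50,90]),cn.min(0),cn.max(0))
E
python3 - <<'E'
from h import *
from station import camera
c=camera("wrist")|{"fish":True};cv2.imwrite("pics/wrist4.png",c["img"])
measure(c,False,.016); go([.569,.2555,.0085],down(-4))
E
```

```text
time_s: 13.05
ee_pos: [0.5674, 0.0835, 0.1899]
eef_rot: [-3.141, 0.003, -0.07]
force: [0.6, 0.4, 0.3]
grip_width: 0.094
grip_force: 0.0
time_s: 13.92
ee_pos: [0.5677, 0.2563, 0.1897]
eef_rot: [3.141, 0.003, -0.068]
force: [0.5, 0.1, 0.2]
grip_width: 0.0942
grip_force: 0.0
rect ((568.962646484375, 256.7942810058594), (48.91253662109375, 65.46653747558594), 86.74544525146484) z [0.0126 0.0153 0.0163] [234 152] [275 205]
now [0.5679 0.2552 0.19  ] [179.9778   0.1621  -3.9614] w 0.09361336829805605 gf 0.0 t 13.975 F [ 0.2561 -0.7065  0.5825]
SHIFT now-axes [ 0.0517 -0.0145  6.0483]  target-axes [ 0.0346 -0.0121  6.0485]  TURN [0.0022 0.0162 0.0039]
```

```bash
python3 -m inch '1 0.04 -0.03 1 0 0 -0.06;1 0 0 1 0 0 0;1 0 0 1 0 0 0;1 0 0 1 0 0 0;1 0 0 1 0 0 0;1 0 0 0.8 0 0 0;1 0 0 0.25 0 0 0;1 0 0 0 0 0 0;-1 0 0 0 0 0 0;-1 0 0 0 0 0 0' 20
python3 -m inch '-1 0 0 0 0 0 0;-1 0 0 0 0 0 0;-1 0 0 0 0 0 0;-1 0 0 0 0 0 0'
python3 -c "
from h import *
go([.569,.2565,.0085],down(-4))"
```

```text
time_s: 15.22
ee_pos: [0.57, 0.2562, 0.0104]
eef_rot: [-3.141, 0.0, -0.06]
force: [-0.4, 0.4, 0.5]
grip_width: 0.0775
grip_force: 0.0
time_s: 15.72
ee_pos: [0.5696, 0.2562, 0.0096]
eef_rot: [-3.141, 0.001, -0.06]
force: [-0.6, -0.1, 0.5]
grip_width: 0.0478
grip_force: 20.0
now [0.5696 0.2562 0.0096] [-179.9734    0.0725   -3.4096] w 0.04781903809077284 gf 20.000104308128357 t 15.725 F [-0.5852 -0.067   0.4705]
SHIFT now-axes [-0.0198 -0.0091  0.036 ]  target-axes [-0.0199 -0.0089  0.036 ]  TURN [-0.0026  0.0073  0.059 ]
```

```bash
python3 -m inch '-1 0 0 -0.5 0 0 0;-1 0 0 -1 0 0 0;-1 0 0 -1 0 0 0;-1 0 0 -1 0 0 0;-1 0 0 -1 0 0 0;-1 0 0 -1 0 0 0;-1 0 0 -0.5 0 0 0;-1 0 0 0 0 0 0'
python3 -c "
from h import *
go(nestpos(.12),nestrot())"
```

```text
time_s: 16.73
ee_pos: [0.57, 0.2561, 0.1904]
eef_rot: [-3.14, -0.0, -0.06]
force: [0.2, -0.7, -0.8]
grip_width: 0.0476
grip_force: 20.0
now [0.57   0.2561 0.1904] [-179.9367   -0.0096   -3.4136] w 0.04762990088830713 gf 19.999915659427643 t 16.725 F [ 0.1694 -0.6741 -0.7911]
SHIFT now-axes [ 0.4248 12.5661  0.5055]  target-axes [-3.25   11.9758  2.0885]  TURN [-0.435  -2.4773 -1.9336]
```

```bash
python3 -m inch '-1 0.033 0.967 0 0 0 0;-1 0.033 0.967 0 0 0 0;-1 0.033 0.967 0 0 0 0;-1 0.033 0.967 0 0 0 0;-1 0.033 0.967 0 0 0 0;-1 0.033 0.967 0 0 0 0;-1 0.033 0.967 0 0 0 0;-1 0.033 0.967 0 0 0 0;-1 0.033 0.967 0.1 0 0 0;-1 0.033 0.967 0.1 0 0 0'
python3 -m inch '-1 0.033 0.967 0.1 0 0 0;-1 0.033 0.967 0.1 0 0 0;-1 0.033 0.967 0.1 0 0 0;-1 0 0 0 -0.145 -0.826 -0.645;-1 0 0 0 -0.145 -0.826 -0.645;-1 0 0 0 -0.145 -0.826 -0.645;-1 0 0 0 0 0 0;-1 0 0 0 0 0 0'
python3 - <<'E'
from h import *
from station import camera
go(nestpos(.12),nestrot())
c=camera("wrist")|{"fish":True};cv2.imwrite("pics/wrist5.png",c["img"]);np.savez("wrist5.npz",**c)
Q=(cloud(c)-P0)@nest()
hb=(Q[...,2]>.115)&(Q[...,2]<.14)&(abs(Q[...,0])<.05)&(abs(Q[...,1])<.03);q=Q[hb];print("spacer",len(q),np.percentile(q,[0,2,50,98,100],axis=0))
E
```

```text
time_s: 17.98
ee_pos: [0.5618, -0.035, 0.1819]
eef_rot: [-3.141, 0.003, -0.06]
force: [0.4, 0.5, -0.6]
grip_width: 0.0478
grip_force: 20.0
time_s: 18.98
ee_pos: [0.5599, -0.1212, 0.1737]
eef_rot: [3.142, 0.437, 0.282]
force: [0.4, 0.2, 0.1]
grip_width: 0.0473
grip_force: 20.0
now [ 0.5599 -0.1212  0.1737] [179.9956  25.0211  16.1643] w 0.04728558474265374 gf 19.999796748161316 t 18.975 F [0.4003 0.2055 0.1455]
SHIFT now-axes [-0.0043 -0.0056 -0.0411]  target-axes [-0.0043 -0.0056 -0.0412]  TURN [-0.0032  0.0021 -0.0078]
spacer 4870 [[-0.0316 -0.03    0.115 ]
 [-0.0302 -0.025   0.1165]
 [ 0.0061  0.0003  0.1247]
 [ 0.031   0.0252  0.1361]
 [ 0.0312  0.03    0.14  ]]
```

View pics/wrist5.png

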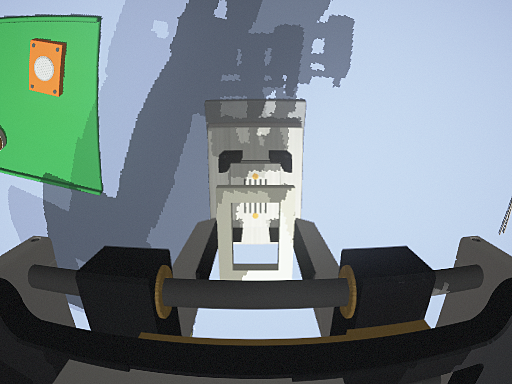

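Spacer is held square and lines up with the posts; the lower edge is at (217–295,186).

```bash
python3 -m inch '-1 0.012 0 1 0 0 0;-1 0 0 1 0 0 0;-1 0 0 0.3 0 0 0;-1 0 0 0.2 0 0 0;-1 0 0 0.2 0 0 0;-1 0 0 0.2 0 0 0;-1 0 0 0.13 0 0 0;-1 0 0 0 0 0 0'
python3 -c "
from h import *
go(nestpos(.0236),nestrot())"
```

```text
time_s: 20.02
ee_pos: [0.5237, -0.1318, 0.0917]
eef_rot: [3.141, 0.437, 0.284]
force: [5.0, 1.6, -1.7]
grip_width: 0.0476
grip_force: 20.0
now [ 0.5237 -0.1318  0.0917] [179.9911  25.058   16.2693] w 0.04758904090617125 gf 20.000289380550385 t 20.025 F [ 4.9867  1.5693 -1.6546]
SHIFT now-axes [-0.0184 -0.0061  0.1647]  target-axes [-0.0186 -0.0061  0.1647]  TURN [0.0017 0.0058 0.0017]
```

```bash
python3 -m inch '-1 0 0 0.05 0 0 0;-1 0 0 0.05 0 0 0;-1 0 0 0 0 0 0'
python3 -c "
from h import *
go(nestpos(.0236),nestrot())"
```

```text
time_s: 20.4
ee_pos: [0.5227, -0.1321, 0.0893]
eef_rot: [3.141, 0.437, 0.284]
force: [4.0, 1.4, -0.3]
grip_width: 0.0477
grip_force: 20.0
now [ 0.5227 -0.1321  0.0893] [179.9779  25.0352  16.2619] w 0.047729168413979645 gf 20.00140517950058 t 20.4 F [ 3.9748  1.3842 -0.2661]
SHIFT now-axes [-0.0192 -0.0084  0.0748]  target-axes [-0.0192 -0.0084  0.0748]  TURN [0.0027 0.0035 0.0011]
```

```bash
python3 -m inch '-1 0.03 0 0 0 0 0;-1 0 0 0.03 0 0 0;-1 0 0 0 0 0 0'
python3 -m inch '-1 0 0 0.04 0 0 0;-1 0 0 0 0 0 0'
python3 -c "
from h import *
go(nestpos(.0236),nestrot())"
```

```text
time_s: 20.78
ee_pos: [0.5224, -0.1322, 0.0879]
eef_rot: [-3.141, 0.439, 0.284]
force: [0.2, 0.1, 0.2]
grip_width: 0.0477
grip_force: 20.0
time_s: 21.02
ee_pos: [0.5222, -0.1323, 0.0872]
eef_rot: [3.141, 0.438, 0.284]
force: [0.5, 1.0, 3.1]
grip_width: 0.0477
grip_force: 20.0
now [ 0.5222 -0.1323  0.0872] [179.9826  25.0811  16.2511] w 0.04773889960477121 gf 20.00131756067276 t 21.025 F [0.5394 1.0255 3.1058]
SHIFT now-axes [-0.0349 -0.0089  0.0072]  target-axes [-0.0349 -0.0089  0.0071]  TURN [0.0018 0.0081 0.0001]
```

```bash
python3 -m inch '-1 0 0 0.04 0 0 0;-1 0 0 0 0 0 0'
python3 -m inch '1 0 0 0 0 0 0;1 0 0 0 0 0 0;1 0 0 0 0 0 0;1 0 0 -0.5 0 0 0;1 0 0 -1 0 0 0;1 0 0 -1 0 0 0;1 0 0 -1 0 0 0;1 0 0 -0.5 0 0 0;1 0 0 0 0 0 0'
python3 - <<'E'
from h import *
from station import camera
c=camera("wrist")|{"fish":True};cv2.imwrite("pics/wrist6.png",c["img"][90:290,150:360].repeat(3,0).repeat(3,1))
Q=(cloud(c)-P0)@nest()
h=(abs(Q[...,2]-.03)<.006)&(abs(Q[...,0])<.034)&(abs(Q[...,1])<.025);q=Q[h]
for a in(-.028,0,.028):
  for b in(-.02,0,.02):
    s=h&(abs(Q[...,0]-a)<.005)&(abs(Q[...,1]-b)<.005); print(a,b,s.sum(),np.median(Q[s][:,2]) if s.any() else None)
go([.578,.1355,.19],down(-4.5))
E
```

```text
time_s: 21.28
ee_pos: [0.5221, -0.1323, 0.0868]
eef_rot: [3.141, 0.437, 0.284]
force: [0.1, 1.7, 11.3]
grip_width: 0.0477
grip_force: 20.0
time_s: 22.4
ee_pos: [0.5713, -0.118, 0.1958]
eef_rot: [3.14, 0.436, 0.284]
force: [-1.0, -0.4, -0.1]
grip_width: 0.0941
grip_force: 0.0
-0.028 -0.02 99 0.029898073249275393
-0.028 0 86 0.02959114767102318
-0.028 0.02 88 0.029569857211560618
0 -0.02 95 0.02960043707329481
0 0 0 None
0 0.02 87 0.029545450961890065
0.028 -0.02 90 0.02943150386141439
0.028 0 95 0.02954146209808921
0.028 0.02 79 0.02955834326662255
now [ 0.5707 -0.118   0.1948] [179.9783  25.0636  16.2648] w 0.09384187314962394 gf 0.0 t 22.45 F [-0.7772 -0.0855 -0.2064]
SHIFT now-axes [ 2.4229 -8.0443 -0.9606]  target-axes [-0.4206 -8.444   0.159 ]  TURN [0.4562 2.4783 2.0436]
```

View pics/wrist6.png

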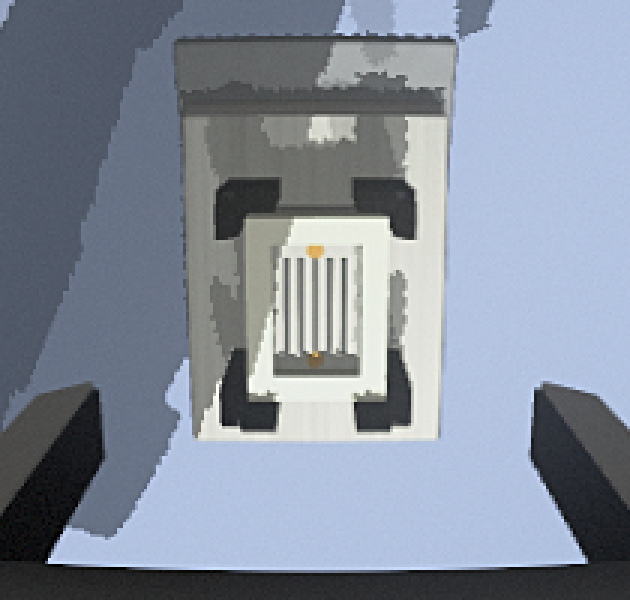

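The spacer lies flat on the body, its top at 29.6 mm all round (nominal 30 mm), and square between the posts.

```bash
python3 -m inch '1 0 0 0 0.152 0.826 0.681;1 0 0 0 0.152 0.826 0.681;1 0 0 0 0.152 0.826 0.681;1 -0.047 -0.938 0.02 0 0 0;1 -0.047 -0.938 0.02 0 0 0;1 -0.047 -0.938 0.02 0 0 0;1 -0.047 -0.938 0.02 0 0 0;1 -0.047 -0.938 0.02 0 0 0;1 -0.047 -0.938 0.02 0 0 0;1 -0.047 -0.938 0.02 0 0 0'
python3 -m inch '1 -0.047 -0.938 0.02 0 0 0;1 -0.047 -0.938 0.02 0 0 0;1 0 0 0 0 0 0;1 0 0 0 0 0 0'
python3 - <<'E'
from h import *
from station import camera
c=camera("wrist")|{"fish":True};cv2.imwrite("pics/wrist7.png",c["img"])
measure(c,True,.016); go([.578,.1355,.0085],down(-4.5))
E
```

```text
time_s: 23.7
ee_pos: [0.5752, 0.0798, 0.1895]
eef_rot: [3.141, 0.005, -0.077]
force: [0.1, -0.5, -0.3]
grip_width: 0.0943
grip_force: 0.0
time_s: 24.2
ee_pos: [0.5769, 0.1347, 0.1886]
eef_rot: [3.141, 0.004, -0.077]
force: [-0.5, -0.1, -0.5]
grip_width: 0.0939
grip_force: 0.0
rect ((579.0808715820312, 135.68812561035156), (47.71052169799805, 64.05026245117188), 85.97920227050781) z [0.0143 0.0154 0.0164] [234 152] [274 204]
now [0.5771 0.1345 0.1888] [179.9593   0.228   -4.417 ] w 0.09398353124648064 gf 0.0 t 24.25 F [-0.0502 -0.458  -0.1023]
SHIFT now-axes [ 0.0523 -0.0402  6.0082]  target-axes [ 0.0283 -0.036   6.0084]  TURN [0.0041 0.0228 0.0083]
```

```bash
python3 -m inch '1 0.04 -0.04 0 0.004 0.023 -0.04;1 0 0 1 0 0 0;1 0 0 1 0 0 0;1 0 0 1 0 0 0;1 0 0 1 0 0 0;1 0 0 1 0 0 0;1 0 0 0.75 0 0 0;1 0 0 0.25 0 0 0;1 0 0 0 0 0 0;-1 0 0 0 0 0 0' 20
python3 -m inch '-1 0 0 0 0 0 0;-1 0 0 0 0 0 0;-1 0 0 0 0 0 0;-1 0 0 0 0 0 0;-1 0 0 0 0 0 0'
python3 -c "
from h import *
go([.5784,.1357,.0085],down(-4))"
python3 -m inch '-1 0 0 -0.5 0 0 0;-1 0 0 -1 0 0 0;-1 0 0 -1 0 0 0;-1 0 0 -1 0 0 0;-1 0 0 -1 0 0 0;-1 0 0 -1 0 0 0;-1 0 0 -0.5 0 0 0;-1 0 0 0 0 0 0'
python3 -c "
from h import *
go(nestpos(.12),nestrot())"
```

```text
time_s: 25.5
ee_pos: [0.5792, 0.1365, 0.0101]
eef_rot: [-3.141, -0.002, -0.069]
force: [-0.2, -0.2, 0.2]
grip_width: 0.0871
grip_force: 0.0
time_s: 26.12
ee_pos: [0.5786, 0.1365, 0.009]
eef_rot: [-3.141, -0.001, -0.069]
force: [-0.6, 0.7, -0.1]
grip_width: 0.0476
grip_force: 20.0
now [0.5786 0.1365 0.009 ] [-179.9898   -0.0333   -3.9689] w 0.04755885299259963 gf 20.000163316726685 t 26.125 F [-0.6493  0.6659 -0.077 ]
SHIFT now-axes [-0.0049  0.0269  0.0182]  target-axes [-0.0049  0.0269  0.0182]  TURN [-0.001  -0.0033  0.0031]
time_s: 27.12
ee_pos: [0.5787, 0.1365, 0.1899]
eef_rot: [-3.141, -0.002, -0.069]
force: [-0.3, -0.3, -1.0]
grip_width: 0.0475
grip_force: 20.0
now [0.5787 0.1365 0.1899] [-179.9656   -0.1215   -3.9732] w 0.04750522296152316 gf 19.99989151954651 t 27.125 F [-0.3018 -0.3391 -1.0118]
SHIFT now-axes [-0.0191  8.6028  0.4947]  target-axes [-2.4992  8.0659  1.717 ]  TURN [-0.4424 -2.4865 -1.9899]
```

```bash
python3 -m inch '-1 0 0.956 0 0 0 0;-1 0 0.956 0 0 0 0;-1 0 0.956 0 0 0 0;-1 0 0.956 0 0 0 0;-1 0 0.956 0.1 0 0 0;-1 0 0.956 0.1 0 0 0;-1 0 0.956 0.1 0 0 0;-1 0 0.956 0.1 0 0 0;-1 0 0.956 0.1 0 0 0'
python3 -m inch '-1 0 0 0 -0.147 -0.829 -0.663;-1 0 0 0 -0.147 -0.829 -0.663;-1 0 0 0 -0.147 -0.829 -0.663;-1 0 0 0 0 0 0;-1 0 0 0 0 0 0'
python3 - <<'E'
from h import *
from station import camera
go(nestpos(.12),nestrot())
c=camera("wrist")|{"fish":True};cv2.imwrite("pics/wrist8.png",c["img"])
Q=(cloud(c)-P0)@nest();h=cv2.cvtColor(c["img"],cv2.COLOR_BGR2HSV)
hb=(Q[...,2]>.115)&(Q[...,2]<.14)&(abs(Q[...,0])<.05)&(abs(Q[...,1])<.03)&(h[...,0]<25)&(h[...,1]>100);q=Q[hb];print("cover",len(q),np.percentile(q,[0,2,50,98,100],axis=0))
E
```

```text
time_s: 28.25
ee_pos: [0.5599, -0.1218, 0.1723]
eef_rot: [-3.141, 0.002, -0.069]
force: [1.1, 1.1, -0.6]
grip_width: 0.0481
grip_force: 20.0
time_s: 28.88
ee_pos: [0.5604, -0.1211, 0.1732]
eef_rot: [-3.141, 0.437, 0.282]
force: [-0.5, -1.4, -0.2]
grip_width: 0.0478
grip_force: 20.0
now [ 0.5604 -0.1211  0.1732] [-179.9739   25.0222   16.1499] w 0.04776208751268208 gf 19.999828934669495 t 28.875 F [-0.463  -1.4495 -0.2046]
SHIFT now-axes [-0.0245 -0.0058 -0.049 ]  target-axes [-0.0244 -0.0058 -0.049 ]  TURN [-0.0068  0.0022 -0.0091]
cover 5295 [[-0.031  -0.0247  0.1174]
 [-0.0292 -0.023   0.1213]
 [ 0.0101  0.0002  0.125 ]
 [ 0.0326  0.0231  0.1263]
 [ 0.033   0.0244  0.1397]]
```

```bash
python3 -m inch '-1 -0.018 0 1 0 0 0;-1 0 0 1 0 0 0;-1 0 0 0.2 0 0 0;-1 0 0 0.2 0 0 0;-1 0 0 0.2 0 0 0;-1 0 0 0.1 0 0 0;-1 0 0 0 0 0 0'
python3 -c "
from h import *
go(nestpos(.033),nestrot())"
```

```text
time_s: 29.8
ee_pos: [0.5272, -0.1307, 0.1009]
eef_rot: [-3.141, 0.438, 0.284]
force: [-0.4, -0.6, -1.0]
grip_width: 0.0479
grip_force: 20.0
now [ 0.5272 -0.1307  0.1009] [-179.9757   25.093    16.2486] w 0.04786550218082628 gf 19.999906718730927 t 29.8 F [-0.4096 -0.6245 -0.9729]
SHIFT now-axes [ 0.0004 -0.005   0.1782]  target-axes [ 0.0001 -0.0051  0.1782]  TURN [-0.0025  0.0093 -0.0001]
```

```bash
python3 -m inch '-1 0 0 0.05 0 0 0;-1 0 0 0.03 0 0 0;-1 0 0 0 0 0 0'
python3 -c "
from h import *
go(nestpos(.033),nestrot())"
```

```text
time_s: 30.18
ee_pos: [0.5262, -0.131, 0.0986]
eef_rot: [-3.141, 0.438, 0.284]
force: [-0.7, 0.3, -1.0]
grip_width: 0.0477
grip_force: 20.0
now [ 0.5262 -0.131   0.0986] [-179.9726   25.0991   16.2537] w 0.047667815803435445 gf 19.999944269657135 t 30.175 F [-0.7069  0.2978 -1.0161]
SHIFT now-axes [ 0.0011 -0.0046  0.0955]  target-axes [ 0.0009 -0.0046  0.0955]  TURN [-0.0026  0.0099  0.0003]
```

```bash
python3 -m inch '-1 0 0 0.05 0 0 0;-1 0 0 0.03 0 0 0;-1 0 0 0 0 0 0'
python3 -m inch '-1 0 0 0.03 0 0 0;-1 0 0 0 0 0 0'
python3 -c "
from h import *
go(nestpos(.033),nestrot())"
```

```text
time_s: 30.55
ee_pos: [0.5251, -0.1313, 0.0964]
eef_rot: [-3.141, 0.438, 0.284]
force: [-0.6, -0.1, -1.1]
grip_width: 0.0476
grip_force: 20.0
time_s: 30.8
ee_pos: [0.5251, -0.1314, 0.0961]
eef_rot: [-3.142, 0.437, 0.283]
force: [0.6, 2.3, 5.5]
grip_width: 0.0477
grip_force: 20.0
now [ 0.5251 -0.1314  0.0961] [-179.9951   25.0568   16.2426] w 0.047654884096540236 gf 20.000883042812347 t 30.8 F [0.6446 2.3147 5.4856]
SHIFT now-axes [ 0.0011 -0.0068  0.0033]  target-axes [ 0.0011 -0.0068  0.0033]  TURN [-0.0008  0.0057 -0.0007]
```

```bash
python3 -m inch '-1 0 0 0.03 0 0 0;-1 0 0 0 0 0 0'
python3 -m inch '1 0 0 0 0 0 0;1 0 0 0 0 0 0;1 0 0 0 0 0 0;1 0 0 -0.5 0 0 0;1 0 0 -1 0 0 0;1 0 0 -1 0 0 0;1 0 0 -1 0 0 0;1 0 0 -0.5 0 0 0;1 0 0 0 0 0 0'
python3 - <<'E'
from h import *
from station import camera,ctrl
c=camera("wrist")|{"fish":True};cv2.imwrite("pics/wrist9.png",c["img"][90:290,150:360].repeat(3,0).repeat(3,1))
Q=(cloud(c)-P0)@nest()
for a in(-.028,0,.028):
  for b in(-.02,0,.02):
    s=(abs(Q[...,0]-a)<.004)&(abs(Q[...,1]-b)<.004)&(Q[...,2]<.06); print(a,b,s.sum(),np.median(Q[s][:,2]))
print(ctrl.get_obs()["force"],ctrl.get_obs()["time_s"])
E
```

```text
time_s: 31.05
ee_pos: [0.5251, -0.1314, 0.0961]
eef_rot: [3.141, 0.436, 0.283]
force: [1.7, 2.4, 10.2]
grip_width: 0.0476
grip_force: 20.0
time_s: 32.17
ee_pos: [0.5741, -0.1172, 0.2049]
eef_rot: [3.141, 0.436, 0.283]
force: [0.3, -0.7, -1.3]
grip_width: 0.0941
grip_force: 0.0
-0.028 -0.02 61 0.03967871206654057
-0.028 0 51 0.039787116394922564
-0.028 0.02 51 0.039615733875636445
0 -0.02 64 0.0394822907486287
0 0 57 0.040363949192870174
0 0.02 64 0.03972612350287086
0.028 -0.02 77 0.03943824756530606
0.028 0 97 0.03919602030753952
0.028 0.02 69 0.0396688574438184
[0.1157 0.8743 0.9221] 32.225
```

View pics/wrist9.png

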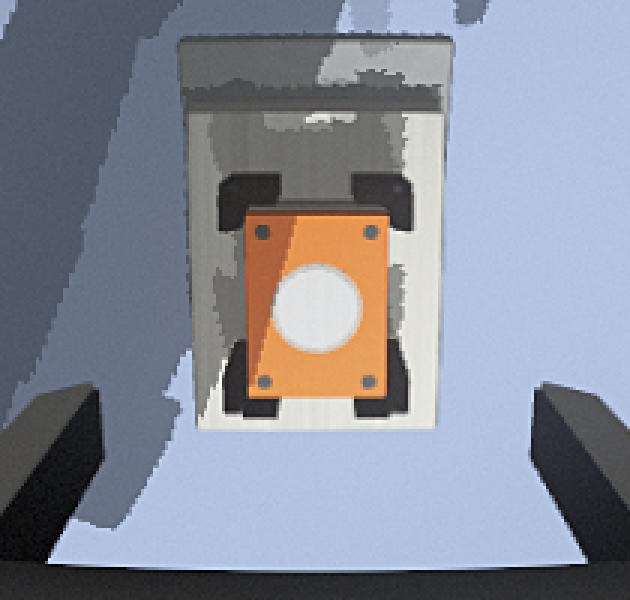

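The cover lies flat and square, its top at about 39.6 mm all round (nominal 40 mm).

```bash
python3 -c "
from station import ticket
print(ticket.hand_in())"
```

```text
the job is handed in; nothing more can be done
None
```

The body, spacer and larger cover are stacked in that order in the nest, flat and square between the posts, and I handed the job in at about 32 s with the gripper clear and the jar, wash bottle and carton left alone.

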